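Lay out the residue-test reagents in dosing order

ROBOT

A 7-joint arm with a two-finger parallel gripper is mounted at the origin on a cart in front of the work surface, level with it; the furniture and walls round the work are solid. World frame = base frame: x ahead of the robot, y to its left, z up, the work surface at z = 0. Lengths are in m, angles in rad, forces in N, time in s.
With the tool pointing down it reaches from about 0.425 to 0.925 m from the base axis. Payload 6.8 kg.
Tool frame: the origin (TCP) lies where the fingers leave the gripper's body, on its centre line; the fingertips stand 73 mm ahead of it and the grasp point (between the pads) lies 54 mm ahead of it; z points along the fingers, y is the line along which they close (so a half turn about z gives the same grasp; the last joint's range is limited). The gripper opens to 85 mm and grips with 20 to 120 N. Pads are 22 mm wide; open, the fingers measure 114 mm over their backs; the gripper's body (76 mm by 85 mm) begins 54 mm behind the grasp point. The pads swing forward as they close: fully open they stand 13 mm farther back than shut.
Start: joints at [-1.375, 0.477, 0.022, 1.555, -0.011, 1.109, -0.083], TCP at [0.202, 0.644, 0.304] pointing down, gripper open.
Joint ranges: [-2.96, 2.96], [-0.34, 2.1], [-1.41, 1.46], [0.24, 2.44], [-1.37, 4.51], [0.17, 1.92], [-2.96, 2.96]. Speed limits (rad/s): [2.39, 2.39, 3.14, 3.14, 3.14, 3.14, 3.14].

INTERFACE

Orientations are given as a rotation vector (axis times angle).
In Python, from bench import r, grab_frame, camera_info gives the robot as it stands.
- The arm moves only by the shell command python3 -m pendant FILE [OPENING] [FORCE], which reads ROWS from the file FILE. ROWS is one flat JSON list of numbers that holds 1 to 5 rows one after another, with no inner brackets; each row has 6 numbers: dx, dy, dz in normalised numbers (1 is 0.25 m), then a rotation vector rx, ry, rz in shares of pi rad (1.0 is pi rad); each row is the pose to reach, as a shift and turn from the pose commanded when the command began, along the tool's axes at that moment; what a row does not reach only later rows make up. A row lasts 1/10 s, in which the tool goes at most 0.05 m and 0.15 rad, less where a joint would pass 70% of its speed; a pose out of reach is approached as far as the arm can. OPENING is the finger opening in m, set as the command begins (- or left out keeps the last). The fingers move at their own pace and stop on an object; FORCE is the grip in N (left out, the last holds). Time passes only in rows, so rows that do not move let the fingers close. It prints the time, the measured TCP pose, the force, the opening and the grip force at its end. Input that does not fit is refused with a message, and nothing moves.
- r.get_obs(): the state, without advancing time (a new reading comes with each control period).
- grab_frame(name): name is "scene" or "top" or "wrist"; returns (picture, depth): 480x640x3 uint8, blue, green, red; 480x640 float32, m along the optical axis (not along the pixel's ray), 0 where there is no reading.
- camera_info(name): a dict with "camera_matrix" (3x3 intrinsics, pixels), "R" (3x3) and "t" (3): a world point X has camera coordinates R X + t. Camera axes: x right, y down, z forward; pixel columns grow to the right and rows downward; lengths in m; the calibration is good to about 2 mm. The wrist camera is an equidistant fisheye: a pixel r from the principal point sees the ray r / f radians off the axis. A picture is of the moment at which its call begins: read the wrist's pose just before it. camera_info takes no time and is no camera call; for the wrist camera it gives the pose at the moment of the call.
- r.hand_in(): hands the job in; it is judged then, once.
The state is a dict: "clock": time; "joints": joint angles; "qvel": joint speeds; "tau": joint torques, N m; "tcp_pos": TCP position; "orientation": TCP orientation; "contact_force": force on the tool from outside, world axes, zero at the start; "moment": the same for the moment, N m; "grip_width": finger opening in m; "gripper_force": force on a finger pad.
Only numpy, scipy, OpenCV 4.12 (cv2) and the standard library are available. Lean on these libraries where they do the work, as an engineer would, in place of code of your own. Each camera call takes 0.05 s, during which the arm holds its last target. There are 200 camera calls.

TASK

Set up the grey reagent tray in dosing order for the residue test: in its row of five wells, stand the red-bulb dropper bottle next to the blue-capped vial, the black-bulb dropper bottle next to the measuring cylinder at the other end, and the yellow-capped bottle between the two droppers. Lay the small strip carton flat in the long pocket behind the row and the tweezers lengthwise on top of the carton. Keep the bottles upright, set everything down without dropping it, and leave the vial, the cylinder and the dish of cut leaf where they are.

Things in the scene. Friction and masses are not known exactly. Their poses are not given: they have to be found in the camera images.
- reagent_tray: fixed grey tray, 130 (x) x 276 (y) x 18 mm high, rim 20; origin: centre of underside; x away from the robot, y left along the rows, z up. Five 38 mm round wells at x -25, y -108, -54, 0, 54, 108 mm (end ones taken); behind them a pocket 40 (x) x 98 (y) mm centred at x 36, y 0. All 12 mm deep, floor 6 mm above the bench, mouths bevelled 4 mm wider all round
- extract_vial: glass vial with a dark blue screw cap, 27 mm wide and 54 mm tall, already upright in one end well (left or right) of the tray; loose, to be left there. Origin: centre of its underside, z up
- measuring_cylinder: clear glass measuring cylinder with a 33 mm foot, 86 mm tall, already upright in the other end well of the tray; loose, to be left there. Origin: centre of its underside, z up
- dropper_red: amber dropper bottle with a RED rubber bulb, standing on the bench: body 28 mm in diameter up to 56 mm, collar 19 mm in diameter from 56 to 66 mm, bulb 12 mm in diameter up to 96 mm, 50 g or so. Origin: centre of its underside, z up
- dropper_black: the same amber dropper bottle (body 28 mm in diameter up to 56 mm, 96 mm tall in all), with a BLACK rubber bulb. Origin: centre of its underside, z up
- bottle_yellow: small reagent bottle with a yellow screw cap, straight-sided, 31 mm in diameter and 59 mm tall, about 45 g. Origin: centre of its underside, z up
- strip_carton: small white carton of test strips with a blue end, lying flat: 32 mm (its x) x 90 mm (its y) x 22 mm high, about 30 g, rigid. Origin: centre of its underside, z up
- steel_tweezers: steel tweezers lying flat: 124 mm long (its x), 17 mm wide across both arms at the widest, 9 mm high, about 18 g, rigid. Origin: middle of their length, on the underside, z up
- leaf_dish: bystander: open clear petri dish with cut green leaf, 60 mm wide and 14 mm high. Origin: centre of its underside. Leave it alone

How it is judged:
At the end, for the whole second after the job is handed in: Red by vial, black by cylinder, yellow between them: each in the row within 10 mm, on its well floor within 4 mm, upright (0.1 rad), neighbours under 75 mm apart. Carton flat in the pocket within 10 mm, on its floor. Tweezers flat on it: centres within 15 mm, 0.3 rad. All at rest, released (x of dropper_red in the frame of reagent_tray between -0.035 and -0.015 m and z of each of dropper_red, bottle_yellow, dropper_black, strip_carton in the frame of reagent_tray below 0.01 m and angle between each of dropper_red, bottle_yellow, dropper_black, strip_carton, steel_tweezers, extract_vial, measuring_cylinder's own z axis and vertical below 0.1 rad and x of bottle_yellow in the frame of reagent_tray between -0.035 and -0.015 m and x of dropper_black in the frame of reagent_tray between -0.035 and -0.015 m and horizontal distance between dropper_red and extract_vial below 0.075 m and horizontal distance between dropper_black and measuring_cylinder below 0.075 m and horizontal distance between bottle_yellow and dropper_red below 0.075 m and horizontal distance between bottle_yellow and dropper_black below 0.075 m and x of strip_carton in the frame of reagent_tray between 0.026 and 0.046 m and y of strip_carton in the frame of reagent_tray between -0.01 and 0.01 m and horizontal distance between steel_tweezers and strip_carton below 0.015 m and z of steel_tweezers in the frame of strip_carton between 0.019 and 0.027 m and angle between the x axis of steel_tweezers and the y axis of strip_carton, either way round below 0.3 rad and linear speed of each of dropper_red, bottle_yellow, dropper_black, strip_carton, steel_tweezers below 0.02 m/s); the robot touches nothing.
It fails at once if a bottle is tipped by more than 0.5 rad (angle between any of dropper_red, bottle_yellow, dropper_black's own z axis and vertical above 0.5 rad).
It fails at once if a thing is dropped (faster than 0.5 m/s with no finger on it, a fall of more than about 13 mm) ((linear speed of dropper_red above 0.5 m/s and contact force between the fingers and dropper_red below 0.01 N) or (linear speed of bottle_yellow above 0.5 m/s and contact force between the fingers and bottle_yellow below 0.01 N) or (linear speed of dropper_black above 0.5 m/s and contact force between the fingers and dropper_black below 0.01 N) or (linear speed of strip_carton above 0.5 m/s and contact force between the fingers and strip_carton below 0.01 N) or (linear speed of steel_tweezers above 0.5 m/s and contact force between the fingers and steel_tweezers below 0.01 N)).
It fails at once if the vial or the measuring cylinder is moved by more than 20 mm (distance of any of extract_vial, measuring_cylinder from where it was at the start of the episode above 0.02 m).
It fails at once if the dish of cut leaf is moved by more than 20 mm (distance of leaf_dish from where it was at the start of the episode above 0.02 m).
It also fails if it takes over 128 s, if anything falls off the work surface, if the arm or the gripper's body presses on something with over 40 N, if the wrist force passes 120 N, or if a joint passes its speed limit or range.

## Working session

There is one attempt and no reset: what is moved stays moved. The work goes in short steps, Python scripts to look and compute and a shell command to move; the robot and the scene stay as the last step left them, time stands still between calls to the robot, and variables do not carry over. Pictures are saved under pics/ and viewed, at most 17 in all, crops included, and the job is handed in when it is done.

```bash
mkdir -p pics; ls
python3 - <<'E'
from bench import r, grab_frame, camera_info
import cv2,numpy as np
o=r.get_obs(); print(o)
for n in ("top","scene"):
    p,d=grab_frame(n); cv2.imwrite(f"pics/{n}0.png",p); np.save(f"{n}0.npy",d)
    print(camera_info(n))
E
```

```text
pics
{'clock': 0.0, 'joints': array([-1.37510459,  0.47777904,  0.02234105,  1.55646288, -0.01150831,
        1.10930311, -0.08310065]), 'qvel': array([ 0.00226082, -0.00123964, -0.00010367,  0.00020275, -0.00076355,
       -0.00077252,  0.00095661]), 'tau': array([ 2.38900257e-04, -5.96442389e+01,  1.60798699e+00, -2.81197214e+01,
        1.25356915e-02,  9.27346176e-03,  1.40639517e-05]), 'tcp_pos': array([0.20178455, 0.64364419, 0.30293492]), 'orientation': array([-4.75314642e-01, -3.10527613e+00,  2.85591881e-03]), 'contact_force': array([0.42951758, 0.2019688 , 0.33132702]), 'moment': array([-0.0241178 ,  0.014952  ,  0.05427686]), 'gripper_force': 0.0, 'grip_width': 0.0855052103292596}
{'camera_matrix': array([[597.51030167,   0.        , 316.19789843],
       [  0.        , 597.51030167, 236.84724215],
       [  0.        ,   0.        ,   1.        ]]), 'R': array([[-8.45793379e-03, -9.99964161e-01, -3.74244891e-04],
       [-9.95003877e-01,  8.45320891e-03, -9.94777762e-02],
       [ 9.94773746e-02, -4.69001327e-04, -9.95039714e-01]]), 't': array([0.11491267, 0.56813773, 1.31748132])}
{'camera_matrix': array([[513.68559781,   0.        , 318.00869018],
       [  0.        , 513.68559781, 237.58387239],
       [  0.        ,   0.        ,   1.        ]]), 'R': array([[ 0.76394973, -0.6450979 ,  0.01514932],
       [-0.27526448, -0.34703308, -0.89654755],
       [ 0.58361826,  0.68074719, -0.44268836]]), 't': array([-0.34515986,  0.2376712 ,  0.55794001])}
```

View pics/top0.png

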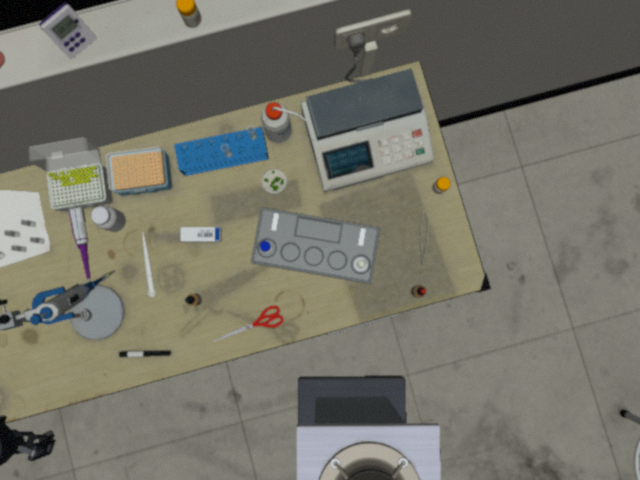

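View pics/scene0.png

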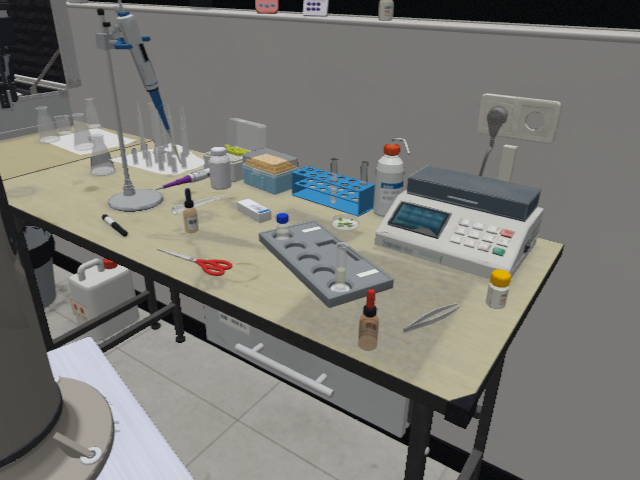

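```bash
cat > h.py <<'E'
import numpy as np,cv2
from bench import r,grab_frame,camera_info
def cloud(n,d):
    c=camera_info(n);K=c["camera_matrix"];v,u=np.mgrid[:480,:640]
    P=np.stack([(u-K[0,2])/K[0,0]*d,(v-K[1,2])/K[1,1]*d,d],-1)
    return (P-c["t"])@c["R"]
def px(n,u,v,z):
    c=camera_info(n);K=c["camera_matrix"];C=-c["R"].T@c["t"]
    q=c["R"].T@np.array([(u-K[0,2])/K[0,0],(v-K[1,2])/K[1,1],1]);return C+q*(z-C[2])/q[2]
def go(x,y,z,yaw):
    """tool-axis shift from measured pose to TCP xyz pointing down, tool y axis at world angle yaw (mod pi)"""
    from scipy.spatial.transform import Rotation as T
    o=r.get_obs();R=T.from_rotvec(o["orientation"])
    best=None
    for k in (0,np.pi):
        a=yaw+k; yv=np.array([np.cos(a),np.sin(a),0]);zv=np.array([0,0,-1.]);G=np.stack([np.cross(yv,zv),yv,zv],1)
        w=(R.inv()*T.from_matrix(G)).as_rotvec()
        if best is None or np.linalg.norm(w)<np.linalg.norm(best):best=w
    return np.round(R.inv().apply(np.array([x,y,z])-o["tcp_pos"]),4),np.round(best,3)
E
python3 - <<'E'
from h import *
d=np.load("top0.npy");p=cv2.imread("pics/top0.png");W=cloud("top",d)
print("bench z",np.median(W[270:280,200:240,2]),W[320:340,320:380,2].std())
hsv=cv2.cvtColor(p,cv2.COLOR_BGR2HSV)
def blob(n,u0,v0,u1,v1,lo,hi):
    s=W[v0:v1,u0:u1].reshape(-1,3);m=(s[:,2]>lo)&(s[:,2]<hi);q=s[m]
    if len(q)<3:print(n,len(q));return
    rc=cv2.minAreaRect((q[:,:2]*1000).astype(np.float32))
    print(n,len(q),"mean",q.mean(0).round(4),"rect",np.round(rc[0],1),np.round(rc[1],1),round(rc[2],1),"zmax",q[:,2].max().round(3))
blob("black",175,285,212,312,.01,.2);blob("black top",175,285,212,312,.07,.2)
blob("red",405,275,435,305,.01,.2);blob("red top",405,275,435,305,.07,.2)
blob("yellow",428,172,458,200,.01,.2);blob("yellow top",428,172,458,200,.05,.2)
blob("carton",170,218,230,250,.01,.1);blob("cartontop",170,218,230,250,.018,.1)
blob("tweez",412,202,436,268,.003,.05)
blob("tray",240,200,390,290,.013,.024)
blob("vial",250,230,285,262,.045,.2);blob("cyl",340,245,380,280,.03,.2)
blob("dish",255,162,295,200,.004,.05)
blob("balance",300,60,440,195,.01,.3)
a=[cv2.resize(p[170:320,170:310],None,fx=2.8,fy=2.8,interpolation=3),cv2.resize(p[170:320,305:465],None,fx=2.8,fy=2.8,interpolation=3)]
cv2.imwrite("pics/z.png",cv2.resize(p[165:315,170:470],(800,400),interpolation=3))
E
```

```text
bench z 0.00040005624751574486 0.38200091623879107
black 166 mean [0.432  0.3795 0.056 ] rect [432.1 382.7] [24.7 26.9] 85.2 zmax 0.098
black top 38 mean [0.4319 0.3828 0.0878] rect [432.  382.9] [11.  14.3] 48.0 zmax 0.098
red 154 mean [ 0.4462 -0.1124  0.0562] rect [ 450.  -122.1] [27.3 40.4] 34.3 zmax 0.099
red top 34 mean [ 0.4463 -0.1148  0.0889] rect [ 446.7 -114.1] [11.8 10.9] 81.4 zmax 0.099
yellow 222 mean [ 0.6819 -0.1706  0.0507] rect [ 684.2 -173.4] [29.4 30.2] 48.4 zmax 0.068
yellow top 154 mean [ 0.6842 -0.173   0.0595] rect [ 684.7 -173.5] [28.5 29.1] 46.6 zmax 0.068
carton 586 mean [0.5789 0.3717 0.0222] rect [579.1 371.9] [31.9 90.4] 0.1 zmax 0.03
cartontop 537 mean [0.5795 0.3717 0.0229] rect [579.5 371.9] [31.8 89.8] 0.8 zmax 0.03
tweez 430 mean [ 0.5719 -0.1364  0.0056] rect [ 575.1 -136. ] [ 53.3 150.8] 88.2 zmax 0.016
tray 4839 mean [0.552  0.1111 0.0187] rect [553.1 111.8] [276.3 130.7] 79.6 zmax 0.024
vial 103 mean [0.5469 0.2218 0.0598] rect [547. 222.] [22.8 23.1] 0.6 zmax 0.067
cyl 82 mean [0.5093 0.0097 0.0685] rect [508.9   9.6] [18.1 18.6] 44.6 zmax 0.098
dish 405 mean [0.7022 0.2072 0.0072] rect [703.2 205.5] [90.3 87.3] 89.8 zmax 0.019
balance 13104 mean [0.8137 0.0022 0.0884] rect [810.2  -5.1] [325.6 292.3] 7.9 zmax 0.18
```

View pics/z.png

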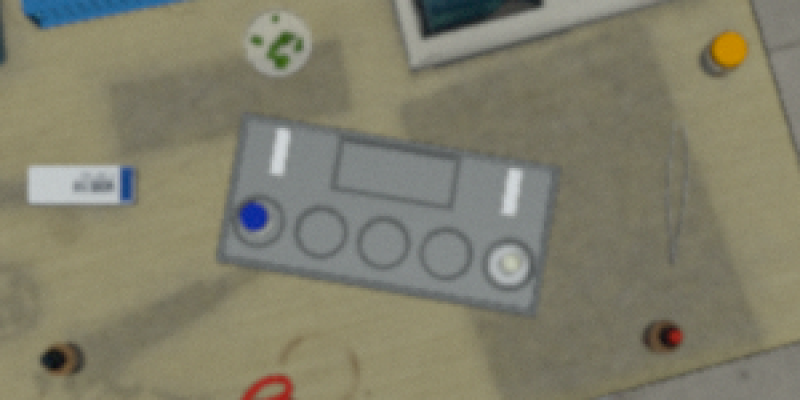

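Run:
```python
from h import *
d=np.load("top0.npy");W=cloud("top",d).reshape(-1,3)
W=W[(d.reshape(-1)>0)]
def mx(x0,x1,y0,y1):
    q=W[(W[:,0]>x0)&(W[:,0]<x1)&(W[:,1]>y0)&(W[:,1]<y1)&(W[:,2]<.8)];return round(q[:,2].max(),3) if len(q) else None
ys=np.arange(-.25,.75,.05)
print("y",ys.round(2))
for x in np.arange(.2,.9,.05): print(round(x,2),[mx(x,x+.05,y,y+.05) for y in ys])
q=W[(W[:,2]>.03)&(abs(W[:,1]+.173)<.05)&(W[:,0]>.71)&(W[:,0]<.85)];print("near yellow",q[np.argsort(np.hypot(q[:,0]-.684,q[:,1]+.173))[:8]].round(3))
for n,u,v in (("top",425.7,211.9),("top",421.6,263.6),("scene",405,330),("scene",459,305)): print(n,px(n,u,v,.004).round(3))
print(go(.25,.40,.25,0))
```

```text
y [-0.25 -0.2  -0.15 -0.1  -0.05 -0.    0.05  0.1   0.15  0.2   0.25  0.3
  0.35  0.4   0.45  0.5   0.55  0.6   0.65  0.7 ]
0.2 [np.float64(-0.733), np.float64(-0.732), np.float64(-0.727), np.float64(-0.736), np.float64(-0.735), np.float64(-0.735), np.float64(-0.735), np.float64(-0.735), np.float64(-0.727), np.float64(-0.735), np.float64(-0.734), np.float64(-0.733), np.float64(-0.732), np.float64(-0.738), np.float64(0.008), np.float64(0.01), np.float64(0.311), np.float64(0.407), np.float64(0.268), np.float64(0.007)]
0.25 [np.float64(-0.731), np.float64(-0.732), np.float64(-0.729), np.float64(-0.735), np.float64(-0.737), np.float64(-0.73), np.float64(-0.727), np.float64(-0.732), np.float64(-0.735), np.float64(-0.726), np.float64(0.009), np.float64(0.008), np.float64(0.011), np.float64(0.008), np.float64(0.01), np.float64(0.011), np.float64(0.009), np.float64(0.009), np.float64(0.01), np.float64(0.009)]
0.3 [np.float64(-0.73), np.float64(-0.733), np.float64(-0.735), np.float64(-0.733), np.float64(-0.737), np.float64(-0.734), np.float64(-0.068), np.float64(0.009), np.float64(0.01), np.f
[... 4048 characters left out ...]
(0.13), np.float64(0.132), np.float64(0.132), np.float64(0.131), np.float64(0.134), np.float64(0.129), np.float64(0.009), np.float64(0.4), np.float64(0.404), np.float64(0.46), np.float64(0.403), np.float64(0.403), np.float64(0.462), np.float64(0.466), np.float64(0.483), np.float64(0.476), None, None]
near yellow [[ 0.74  -0.152  0.033]
 [ 0.741 -0.156  0.037]
 [ 0.737 -0.145  0.033]
 [ 0.74  -0.151  0.043]
 [ 0.741 -0.154  0.035]
 [ 0.736 -0.142  0.038]
 [ 0.739 -0.147  0.035]
 [ 0.743 -0.156  0.037]]
top [ 0.627 -0.143  0.004]
top [ 0.508 -0.13   0.004]
scene [ 0.512 -0.13   0.004]
scene [ 0.631 -0.14   0.004]
(array([-0.1189, -0.218 ,  0.0534]), array([-1.000e-03,  1.000e-03,  1.267e+00]))
```

Units first: shifts go in shares of 0.25 m and turns go in shares of pi rad. So -0.218 m / 0.25 = -0.872, -0.119 m / 0.25 = -0.476, 0.7 rad / 3.1416 = 0.2228.

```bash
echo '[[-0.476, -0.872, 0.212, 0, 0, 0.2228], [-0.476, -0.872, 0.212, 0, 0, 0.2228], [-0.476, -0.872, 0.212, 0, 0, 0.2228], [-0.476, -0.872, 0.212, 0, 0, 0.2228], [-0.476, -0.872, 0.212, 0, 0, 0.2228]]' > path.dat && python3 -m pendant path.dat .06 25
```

```text
refused: ROWS must be one flat list, 6 numbers to a row, no inner brackets. Nothing was moved.
```

Nothing moved. I misread the format; it is one flat list, 6 numbers to a row, no inner brackets. Resending.

```bash
echo '[-0.476, -0.872, 0.212, 0, 0, 0.2228, -0.476, -0.872, 0.212, 0, 0, 0.2228, -0.476, -0.872, 0.212, 0, 0, 0.2228, -0.476, -0.872, 0.212, 0, 0, 0.2228, -0.476, -0.872, 0.212, 0, 0, 0.2228]' > path.dat && python3 -m pendant path.dat .06 25; echo '[0, 0, 0, 0, 0, 0, 0, 0, 0, 0, 0, 0]' > path.dat && python3 -m pendant path.dat
python3 -c "
from h import *
print(go(.579,.372,.2,0))"
```

```text
clock: 0.6
tcp_pos: [0.2496, 0.402, 0.2511]
orientation: [-1.519, -2.75, 0.001]
contact_force: [0.3, -0.0, 0.1]
grip_width: 0.0601
gripper_force: 0.0
clock: 0.8
tcp_pos: [0.2496, 0.4033, 0.2516]
orientation: [-1.513, -2.753, 0.001]
contact_force: [-0.8, 0.8, 1.5]
grip_width: 0.0601
gripper_force: 0.0
(array([-0.203 ,  0.2612,  0.0515]), array([-0.   ,  0.   ,  0.566]))
```

In the tool's units: 0.194 m / 0.25 = 0.776, 0.155 m / 0.25 = 0.62, 0.566 rad / 3.1416 = 0.1802.

```bash
echo '[-0.12, 0.16, 0, 0, 0, 0.0477, -0.24, 0.308, 0.04, 0, 0, 0.0955, -0.36, 0.464, 0.08, 0, 0, 0.1432, -0.48, 0.62, 0.12, 0, 0, 0.1802, -0.6, 0.776, 0.16, 0, 0, 0.1802]' > path.dat && python3 -m pendant path.dat; python3 -c "
from h import *
print(go(.579,.372,.2,0))"; echo '[0, 0, 0, 0, 0, 0]' > path.dat && python3 -m pendant path.dat; python3 -c "
from h import *
print(go(.579,.372,.2,0))"
```

```text
clock: 1.3
tcp_pos: [0.4949, 0.3843, 0.2114]
orientation: [-2.219, -2.223, -0.002]
contact_force: [0.6, 1.1, 0.6]
grip_width: 0.0599
gripper_force: 0.0
(array([-0.0125,  0.084 ,  0.0115]), array([ 0.001, -0.001,  0.002]))
clock: 1.4
tcp_pos: [0.4996, 0.3806, 0.2105]
orientation: [2.222, 2.214, 0.002]
contact_force: [-0.5, -1.2, 0.3]
grip_width: 0.0599
gripper_force: 0.0
(array([-0.0083,  0.0794,  0.0109]), array([ 0.004,  0.002, -0.004]))
```

In the tool's units: 0.079 m / 0.25 = 0.316, 0.04 m / 0.25 = 0.16.

```bash
echo '[-0.016, 0.16, 0.02, 0, 0, 0, -0.032, 0.316, 0.044, 0, 0, 0, -0.032, 0.316, 0.044, 0, 0, 0, -0.032, 0.316, 0.044, 0, 0, 0, -0.032, 0.316, 0.044, 0, 0, 0]' > path.dat && python3 -m pendant path.dat; python3 -c "
from h import *
print(go(.579,.372,.0875,0))
c=camera_info('wrist');print(c)
p,d=grab_frame('wrist');cv2.imwrite('pics/w1.png',p)
# expected carton corners
X=np.array([[.579+a,.372+b,.022] for a in(-.016,.016) for b in(-.045,.045)])
K=c['camera_matrix']
q=X@c['R'].T+c['t'];rho=np.hypot(q[:,0],q[:,1]);th=np.arctan2(rho,q[:,2]);print(np.round(q[:,:2]/rho[:,None]*th[:,None]*K[0,0]+K[:2,2]))
"
```

```text
clock: 1.9
tcp_pos: [0.571, 0.3759, 0.2006]
orientation: [-2.217, -2.225, 0.0]
contact_force: [-0.5, 0.1, 0.0]
grip_width: 0.0602
gripper_force: 0.0
(array([-0.004 ,  0.0081,  0.113 ]), array([-0.001, -0.001,  0.004]))
{'camera_matrix': array([[371.64829954,   0.        , 312.4313919 ],
       [  0.        , 371.64829954, 239.23879956],
       [  0.        ,   0.        ,   1.        ]]), 'R': array([[ 9.99996775e-01,  2.51343603e-03, -3.64448275e-04],
       [ 2.50939870e-03, -9.55723365e-01,  2.94255930e-01],
       [ 3.91281724e-04, -2.94255895e-01, -9.55726590e-01]]), 't': array([-0.57204649,  0.35093447,  0.39006238])}
[[301. 302.]
 [300. 180.]
 [344. 302.]
 [348. 180.]]
```

View pics/w1.png

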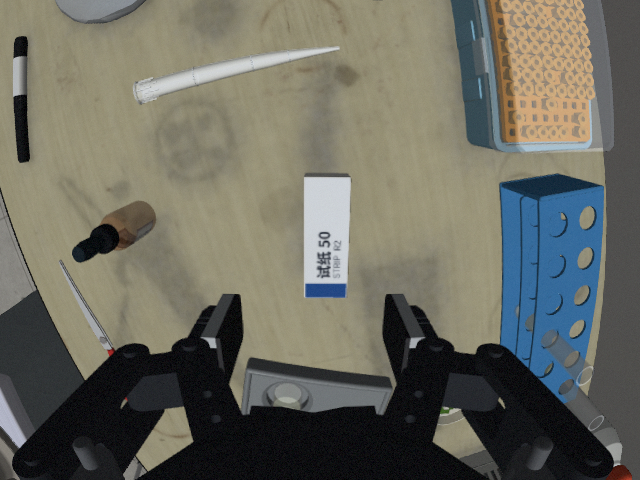

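```bash
echo '[0, 0, 0, 0, 0, 0, 0, 0, 0, 0, 0, 0]' > path.dat && python3 -m pendant path.dat; python3 -c "
from h import *
print(go(.5798,.373,.0875,0))"
```

```text
clock: 2.15
tcp_pos: [0.5714, 0.3749, 0.2012]
orientation: [-2.218, -2.224, -0.001]
contact_force: [0.9, -0.5, -0.5]
grip_width: 0.0598
gripper_force: 0.0
(array([-0.0019,  0.0084,  0.1137]), array([-0.   , -0.001,  0.002]))
```

In the tool's units: 0.1137 m / 0.25 = 0.4548, 0.1 m / 0.25 = 0.4.

```bash
echo '[-0.008, 0.034, 0.14, 0, 0, 0, -0.008, 0.034, 0.28, 0, 0, 0, -0.008, 0.034, 0.4, 0, 0, 0, -0.008, 0.034, 0.4548, 0, 0, 0, -0.008, 0.034, 0.4548, 0, 0, 0]' > path.dat && python3 -m pendant path.dat ; echo '[0, 0, 0, 0, 0, 0, 0, 0, 0, 0, 0, 0, 0, 0, 0, 0, 0, 0, 0, 0, 0, 0, 0, 0, 0, 0, 0, 0, 0, 0]' > path.dat && python3 -m pendant path.dat 0 25;echo '[0, 0, 0, 0, 0, 0, 0, 0, 0, 0, 0, 0]' > path.dat && python3 -m pendant path.dat; python3 -c "
from h import *
print(go(.5885,.1053,.15,np.deg2rad(-10.4)))"
```

```text
clock: 2.65
tcp_pos: [0.5793, 0.3717, 0.0853]
orientation: [-2.219, -2.223, 0.006]
contact_force: [-0.3, 0.6, 0.4]
grip_width: 0.0602
gripper_force: 0.0
clock: 3.15
tcp_pos: [0.5818, 0.3727, 0.0893]
orientation: [2.22, 2.222, 0.006]
contact_force: [-0.1, 0.3, 7.2]
grip_width: 0.031
gripper_force: 25.5
clock: 3.35
tcp_pos: [0.5818, 0.3728, 0.0893]
orientation: [2.22, 2.222, 0.006]
contact_force: [-0.1, 0.2, 6.5]
grip_width: 0.0309
gripper_force: 25.5
(array([-0.2674,  0.0067, -0.0612]), array([ 0.003, -0.002,  0.182]))
```

In the tool's units: -0.03 m / 0.25 = -0.12, -0.02 m / 0.25 = -0.08.

```bash
echo '[0, 0, -0.04, 0, 0, 0, 0, 0, -0.08, 0, 0, 0, 0, 0, -0.12, 0, 0, 0, 0, 0, -0.12, 0, 0, 0]' > path.dat && python3 -m pendant path.dat
python3 - <<'E'
from h import *
p,d=grab_frame('wrist');cv2.imwrite('pics/w2.png',p)
print(r.get_obs()['grip_width'],r.get_obs()["contact_force"])
E
```

```text
clock: 3.75
tcp_pos: [0.5816, 0.3726, 0.1194]
orientation: [2.22, 2.222, 0.005]
contact_force: [0.7, 1.1, 0.4]
grip_width: 0.0307
gripper_force: 24.8
0.030854150206339984 [-0.18560858 -0.6634525   0.16006175]
```

View pics/w2.png

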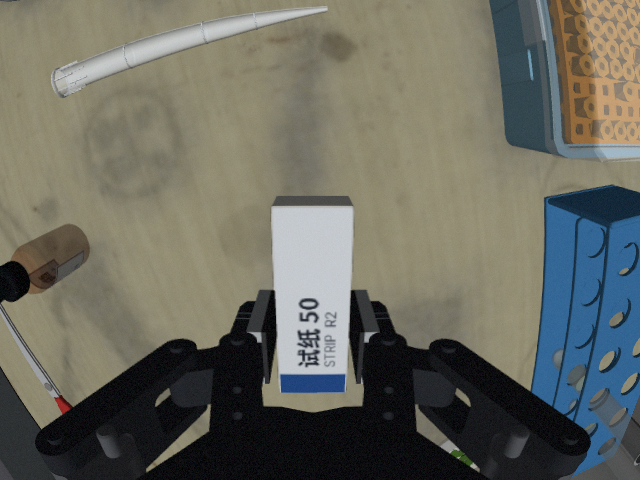

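In the tool's units: -0.16 m / 0.25 = -0.64, 0.001 m / 0.25 = 0.004, 0.182 rad / 3.1416 = 0.0579.

```bash
echo '[0, 0, -0.16, 0, 0, 0, -0.12, 0, -0.28, 0, 0, 0, -0.28, 0.004, -0.32, 0, 0, 0.0191, -0.46, 0.012, -0.32, 0, 0, 0.0382, -0.64, 0.016, -0.32, 0, 0, 0.0579]' > path.dat && python3 -m pendant path.dat; echo '[-0.16, 0, 0, 0, 0, 0, -0.32, 0, 0, 0, 0, 0, -0.36, 0, 0, 0, 0, 0, -0.36, 0, 0, 0, 0, 0, -0.36, 0, 0, 0, 0, 0]' > path.dat && python3 -m pendant path.dat; echo '[0, 0, 0, 0, 0, 0]' > path.dat && python3 -m pendant path.dat;python3 -c "
from h import *
print(go(.5885,.1053,.0960,np.deg2rad(-10.4)), r.get_obs()['grip_width'])"
```

```text
clock: 4.3
tcp_pos: [0.5847, 0.2108, 0.1975]
orientation: [2.415, 2.009, 0.001]
contact_force: [0.2, -0.3, -1.0]
grip_width: 0.0311
gripper_force: 25.1
clock: 4.8
tcp_pos: [0.5687, 0.1251, 0.197]
orientation: [-2.411, -2.013, -0.001]
contact_force: [0.3, 0.6, -1.1]
grip_width: 0.031
gripper_force: 25.1
clock: 4.9
tcp_pos: [0.5687, 0.1259, 0.197]
orientation: [-2.41, -2.015, -0.001]
contact_force: [-0.3, 0.4, 0.4]
grip_width: 0.0309
gripper_force: 25.1
(array([-0.0169,  0.0231,  0.101 ]), array([-0.   , -0.001,  0.003])) 0.030877130149219938
```

In the tool's units: 0.023 m / 0.25 = 0.092, -0.017 m / 0.25 = -0.068.

```bash
echo '[-0.068, 0.092, 0, 0, 0, 0, -0.068, 0.092, 0, 0, 0, 0, -0.068, 0.092, 0, 0, 0, 0]' > path.dat && python3 -m pendant path.dat
cat >> h.py <<'E'
def wproj(X,c):
    K=c['camera_matrix'];q=np.asarray(X)@c['R'].T+c['t'];rho=np.hypot(q[:,0],q[:,1]);th=np.arctan2(rho,q[:,2])
    return q[:,:2]/rho[:,None]*th[:,None]*K[0,0]+K[:2,2]
def tray(P,cx=.5531,cy=.1118,a=np.deg2rad(-10.4)):
    P=np.atleast_2d(np.asarray(P,float));return np.c_[cx+np.cos(a)*P[:,0]-np.sin(a)*P[:,1],cy+np.sin(a)*P[:,0]+np.cos(a)*P[:,1],P[:,2]]
def overlay(fn,cx,cy,crop=None):
    c=camera_info('wrist');p,d=grab_frame('wrist')
    t=np.linspace(0,2*np.pi,60)
    L=[np.array([[s*65,q*138,20] for s,q in((-1,-1),(-1,1),(1,1),(1,-1),(-1,-1))]),np.array([[36+s*24,q*53,18] for s,q in((-1,-1),(-1,1),(1,1),(1,-1),(-1,-1))])]
    L+=[np.c_[-25+23*np.cos(t),y+23*np.sin(t),18+0*t] for y in(-108,-54,0,54,108)]
    raw=p.copy()
    for l in L:
        l=np.concatenate([np.linspace(l[i],l[i+1],12) for i in range(len(l)-1)])/1000
        cv2.polylines(p,[np.round(wproj(tray(l,cx,cy),c)*16).astype(np.int32)],False,(0,0,255),1,cv2.LINE_AA,4)
    cv2.imwrite(fn,p)
E
python3 -c "
from h import *
overlay('pics/w3.png',.5531,.1118)"
```

```text
clock: 5.2
tcp_pos: [0.5884, 0.1037, 0.1969]
orientation: [-2.412, -2.012, -0.0]
contact_force: [-0.4, 0.1, 0.6]
grip_width: 0.0307
gripper_force: 25.1
```

View pics/w3.png

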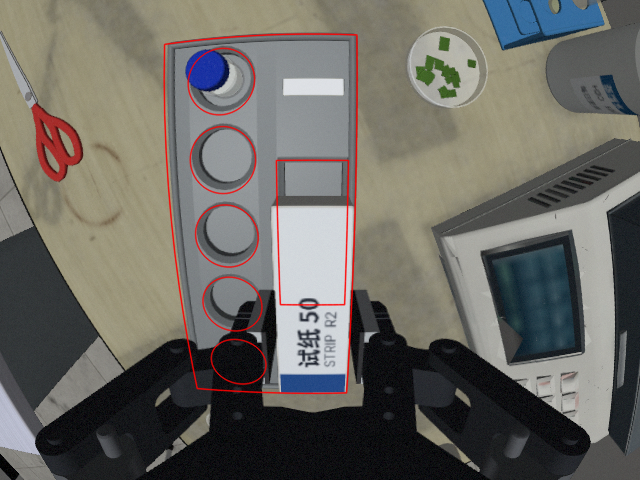

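In the tool's units: 0.09 m / 0.25 = 0.36, 0.0018 m / 0.25 = 0.0072.

```bash
python3 -c "
from h import *
print(go(.5892,.1056,.0965,np.deg2rad(-10.4)))"; echo '[0.0072, 0.002, 0.12, 0, 0, 0, 0.0072, 0.002, 0.24, 0, 0, 0, 0.0072, 0.002, 0.32, 0, 0, 0, 0.0072, 0.002, 0.36, 0, 0, 0, 0.0072, 0.002, 0.36, 0, 0, 0]' > path.dat && python3 -m pendant path.dat; echo '[0, 0, 0.012, 0, 0, 0, 0, 0, 0.024, 0, 0, 0, 0, 0, 0.036, 0, 0, 0, 0, 0, 0.042, 0, 0, 0, 0, 0, 0.042, 0, 0, 0]' > path.dat && python3 -m pendant path.dat;echo '[0, 0, 0, 0, 0, 0]' > path.dat && python3 -m pendant path.dat
```

```text
(array([0.0017, 0.0011, 0.1003]), array([-0.001, -0.   ,  0.002]))
clock: 5.75
tcp_pos: [0.5879, 0.1053, 0.1059]
orientation: [-2.411, -2.012, 0.004]
contact_force: [0.1, -0.5, -0.8]
grip_width: 0.0307
gripper_force: 25.1
clock: 6.25
tcp_pos: [0.5889, 0.1044, 0.0967]
orientation: [-2.413, -2.011, -0.0]
contact_force: [-0.9, -0.6, -0.3]
grip_width: 0.031
gripper_force: 25.1
clock: 6.35
tcp_pos: [0.589, 0.1044, 0.0968]
orientation: [2.413, 2.011, 0.0]
contact_force: [0.0, -0.6, 0.2]
grip_width: 0.0304
gripper_force: 25.1
```

In the tool's units: 0.002 m / 0.25 = 0.008, 0.001 m / 0.25 = 0.004.

```bash
echo '[0, 0, 0.004, 0, 0, 0, 0, 0, 0.008, 0, 0, 0, 0, 0, 0.008, 0, 0, 0, 0, 0, 0.008, 0, 0, 0]' > path.dat && python3 -m pendant path.dat;echo '[0, 0, 0.004, 0, 0, 0, 0, 0, 0.008, 0, 0, 0, 0, 0, 0.008, 0, 0, 0]' > path.dat && python3 -m pendant path.dat
```

```text
clock: 6.75
tcp_pos: [0.5891, 0.1044, 0.0953]
orientation: [-2.413, -2.011, -0.001]
contact_force: [-2.2, -0.0, 5.7]
grip_width: 0.0307
gripper_force: 25.7
clock: 7.05
tcp_pos: [0.5892, 0.1043, 0.0952]
orientation: [-2.413, -2.01, -0.002]
contact_force: [-8.2, -0.4, 26.1]
grip_width: 0.0308
gripper_force: 27.5
```

In the tool's units: -0.002 m / 0.25 = -0.008.

```bash
echo '[0, 0, -0.008, 0, 0, 0, 0, 0, -0.008, 0, 0, 0]' > path.dat && python3 -m pendant path.dat; echo '[0, 0, 0, 0, 0, 0, 0, 0, 0, 0, 0, 0, 0, 0, 0, 0, 0, 0, 0, 0, -0.08, 0, 0, 0, 0, 0, -0.2, 0, 0, 0]' > path.dat && python3 -m pendant path.dat .055; echo '[0, 0, -0.2, 0, 0, 0, 0, 0, -0.28, 0, 0, 0, 0, 0, -0.28, 0, 0, 0, 0, 0, -0.28, 0, 0, 0]' > path.dat && python3 -m pendant path.dat; python3 -c "
from h import *
print(go(.5705,-.1355,.2,np.deg2rad(84.5)),r.get_obs()['joints'].round(2))
overlay('pics/w4.png',.5531,.1118)"
```

```text
clock: 7.25
tcp_pos: [0.5893, 0.1044, 0.0953]
orientation: [2.413, 2.011, 0.002]
contact_force: [-2.4, -0.5, 10.4]
grip_width: 0.0311
gripper_force: 26.1
clock: 7.75
tcp_pos: [0.5876, 0.1042, 0.1433]
orientation: [-2.412, -2.011, 0.007]
contact_force: [0.3, 1.0, -0.0]
grip_width: 0.0547
gripper_force: 0.0
clock: 8.15
tcp_pos: [0.5887, 0.1046, 0.2144]
orientation: [-2.413, -2.012, -0.0]
contact_force: [0.0, -0.5, -1.0]
grip_width: 0.055
gripper_force: 0.0
(array([-0.2394,  0.0252,  0.0143]), array([-0.   , -0.   ,  1.486])) [-0.61  0.48  0.43  1.85 -0.26  0.87 -0.23]
```

View pics/w4.png

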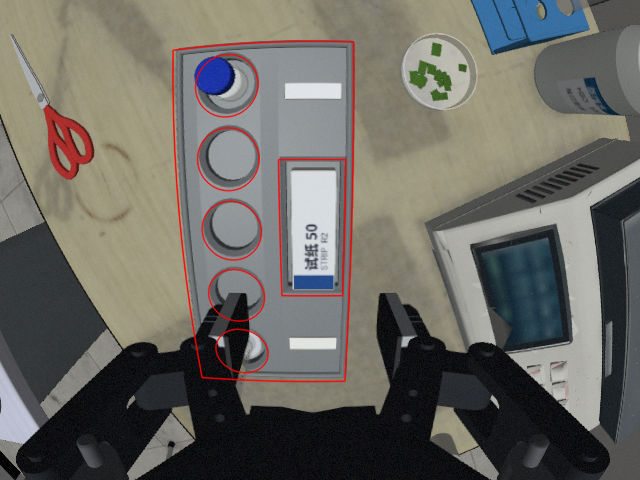

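In the tool's units: -0.239 m / 0.25 = -0.956, -0.192 m / 0.25 = -0.768, 0.75 rad / 3.1416 = 0.2387.

```bash
echo '[-0.192, 0.02, 0, 0, 0, 0.0477, -0.384, 0.04, 0, 0, 0, 0.0955, -0.576, 0.06, 0, 0, 0, 0.1432, -0.768, 0.08, 0, 0, 0, 0.191, -0.956, 0.1, 0, 0, 0, 0.2387]' > path.dat && python3 -m pendant path.dat; echo '[0, 0, 0, 0, 0, 0.0477, 0, 0, 0, 0, 0, 0.0955, 0, 0, 0, 0, 0, 0.1432, 0, 0, 0, 0, 0, 0.191, 0, 0, 0, 0, 0, 0.2343]' > path.dat && python3 -m pendant path.dat;echo '[0, 0, 0, 0, 0, 0, 0, 0, 0, 0, 0, 0]' > path.dat && python3 -m pendant path.dat
python3 - <<'E'
from h import *
print(go(.5705,-.1355,.2,np.deg2rad(84.5)),r.get_obs()['joints'].round(2))
c=camera_info('wrist');p,d=grab_frame('wrist')
a=np.array([[.629,-.1415,.004],[.5695,-.136,.004],[.510,-.130,.004]]);print(wproj(a,c).round())
cv2.imwrite('pics/w5.png',p)
E
```

```text
clock: 8.7
tcp_pos: [0.5692, -0.1369, 0.213]
orientation: [-2.984, -0.978, 0.004]
contact_force: [0.5, -0.7, 0.4]
grip_width: 0.0549
gripper_force: 0.0
clock: 9.2
tcp_pos: [0.5696, -0.135, 0.2128]
orientation: [3.137, -0.161, -0.005]
contact_force: [0.2, 0.2, -0.2]
grip_width: 0.0548
gripper_force: 0.0
clock: 9.4
tcp_pos: [0.5699, -0.135, 0.2134]
orientation: [3.138, -0.145, -0.004]
contact_force: [-0.3, 0.8, 0.1]
grip_width: 0.055
gripper_force: 0.0
(array([0.0006, 0.0004, 0.0134]), array([0.001, 0.002, 0.003])) [-0.48  0.57  0.84  1.9  -0.53  0.92 -1.05]
[[314. 149.]
 [314. 227.]
 [314. 296.]]
```

View pics/w5.png

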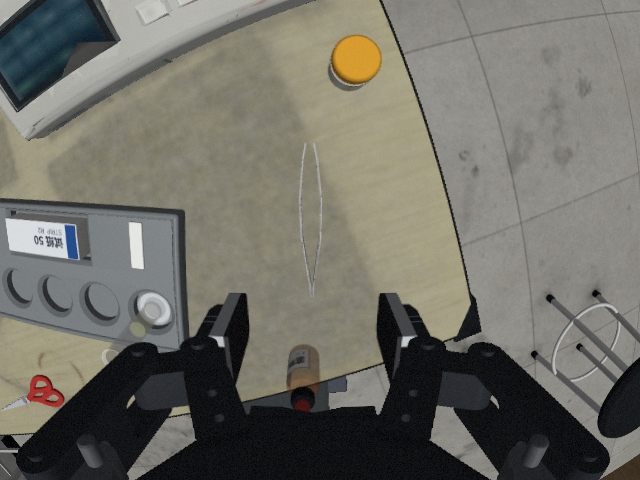

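In the tool's units: 0.12 m / 0.25 = 0.48, 0.045 m / 0.25 = 0.18.

```bash
python3 -c "
from h import *
print(go(.5715,-.134,.0765,np.deg2rad(84.5)))"; echo '[0.006, 0.0072, 0.18, 0, 0, 0, 0.006, 0.0072, 0.36, 0, 0, 0, 0.006, 0.0072, 0.48, 0, 0, 0, 0.006, 0.0072, 0.48, 0, 0, 0, 0.006, 0.0072, 0.48, 0, 0, 0]' > path.dat && python3 -m pendant path.dat .035;  echo '[0, 0, 0, 0, 0, 0]' > path.dat && python3 -m pendant path.dat; python3 -c "
from h import *
print(go(.5715,-.134,.0765,np.deg2rad(84.5)))"
```

```text
(array([ 0.0015, -0.0013,  0.1372]), array([0.   , 0.002, 0.003]))
clock: 9.95
tcp_pos: [0.5718, -0.1376, 0.095]
orientation: [3.138, -0.15, -0.001]
contact_force: [0.1, -0.9, 0.5]
grip_width: 0.0352
gripper_force: 0.0
clock: 10.05
tcp_pos: [0.5729, -0.1378, 0.0965]
orientation: [3.138, -0.151, 0.005]
contact_force: [-0.3, -0.8, 0.0]
grip_width: 0.035
gripper_force: 0.0
(array([-0.0018, -0.0037,  0.02  ]), array([ 0.   , -0.003,  0.   ]))
```

In the tool's units: 0.02 m / 0.25 = 0.08, -0.0037 m / 0.25 = -0.0148.

```bash
echo '[-0.004, -0.0148, 0, 0, 0, 0, -0.004, -0.0148, 0.04, 0, 0, 0, -0.004, -0.0148, 0.08, 0, 0, 0, -0.004, -0.0148, 0.08, 0, 0, 0]' > path.dat && python3 -m pendant path.dat;  echo '[0, 0, 0, 0, 0, 0, 0, 0, 0, 0, 0, 0, 0, 0, 0, 0, 0, 0, 0, 0, 0, 0, 0, 0, 0, 0, 0, 0, 0, 0]' > path.dat && python3 -m pendant path.dat 0 25; echo '[0, 0, 0, 0, 0, 0, 0, 0, -0.04, 0, 0, 0, 0, 0, -0.12, 0, 0, 0, 0, 0, -0.2, 0, 0, 0, 0, 0, -0.2, 0, 0, 0]' > path.dat && python3 -m pendant path.dat; python3 -c "
from h import *
p,d=grab_frame('wrist');cv2.imwrite('pics/w6.png',p)
print(go(.5892,.1056,.2,np.deg2rad(-10.4)))"
```

```text
clock: 10.45
tcp_pos: [0.5704, -0.1328, 0.0732]
orientation: [-3.137, 0.15, 0.004]
contact_force: [-1.2, -0.2, 1.2]
grip_width: 0.0352
gripper_force: 0.0
clock: 10.95
tcp_pos: [0.5712, -0.1334, 0.0748]
orientation: [-3.138, 0.151, -0.0]
contact_force: [0.2, -0.0, 0.0]
grip_width: 0.015
gripper_force: 25.7
clock: 11.45
tcp_pos: [0.5726, -0.1341, 0.1276]
orientation: [3.137, -0.152, 0.007]
contact_force: [-0.2, 0.7, 0.6]
grip_width: 0.0154
gripper_force: 25.7
(array([-0.0057, -0.2397, -0.0738]), array([ 0.002, -0.002, -1.485]))
```

View pics/w6.png

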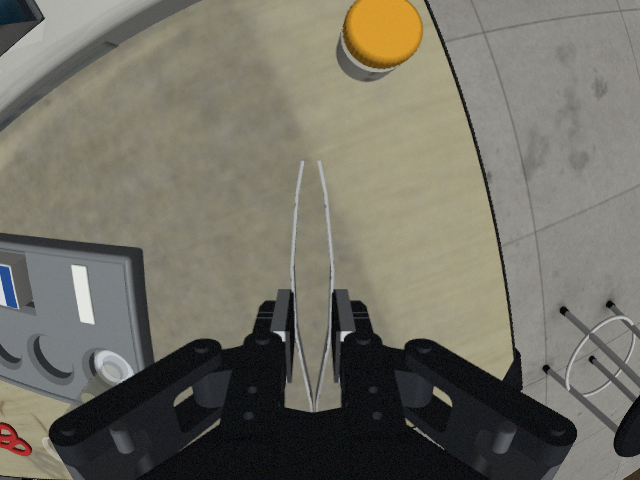

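In the tool's units: -0.15 m / 0.25 = -0.6, -0.074 m / 0.25 = -0.296, -0.6 rad / 3.1416 = -0.191.

```bash
echo '[0, 0, -0.16, 0, 0, 0, 0, -0.08, -0.296, 0, 0, -0.0477, -0.004, -0.24, -0.296, 0, 0, -0.0955, -0.008, -0.42, -0.296, 0, 0, -0.1432, -0.012, -0.6, -0.296, 0, 0, -0.191]' > path.dat && python3 -m pendant path.dat; echo '[0, 0, 0, 0, 0, -0.0477, 0, 0, 0, 0, 0, -0.0955, 0, 0, 0, 0, 0, -0.1432, 0, 0, 0, 0, 0, -0.191, 0, 0, 0, 0, 0, -0.2387]' > path.dat && python3 -m pendant path.dat; echo '[0, 0, 0, 0, 0, -0.043, 0, 0, 0, 0, 0, -0.043, 0, 0, 0, 0, 0, -0.043]' > path.dat && python3 -m pendant path.dat; python3 -c "
from h import *
print(go(.5892,.1056,.2,np.deg2rad(-10.4)))"
```

```text
clock: 12.0
tcp_pos: [0.5822, 0.0177, 0.1985]
orientation: [-3.04, -0.791, 0.0]
contact_force: [0.1, 0.3, -0.4]
grip_width: 0.0151
gripper_force: 25.7
clock: 12.5
tcp_pos: [0.5821, 0.0164, 0.198]
orientation: [-2.538, -1.851, 0.002]
contact_force: [0.4, 1.2, -0.3]
grip_width: 0.0153
gripper_force: 25.7
clock: 12.8
tcp_pos: [0.5823, 0.0161, 0.1982]
orientation: [-2.418, -2.005, 0.001]
contact_force: [-0.1, 0.2, -0.1]
grip_width: 0.015
gripper_force: 25.7
(array([ 0.0892, -0.0098, -0.0018]), array([-0.001, -0.   , -0.004]))
```

In the tool's units: 0.088 m / 0.25 = 0.352, -0.0098 m / 0.25 = -0.0392.

```bash
echo '[0.176, -0.02, 0, 0, 0, 0, 0.352, -0.0392, 0, 0, 0, 0, 0.352, -0.0392, 0.16, 0, 0, 0, 0.352, -0.0392, 0.32, 0, 0, 0, 0.352, -0.0392, 0.34, 0, 0, 0]' > path.dat && python3 -m pendant path.dat; echo '[0, 0, 0.008, 0, 0, 0, 0, 0, 0.016, 0, 0, 0, 0, 0, 0.026, 0, 0, 0, 0, 0, 0.026, 0, 0, 0]' > path.dat && python3 -m pendant path.dat; python3 -c "
from h import *
print(go(.589,.1045,.1030,np.deg2rad(-10.4)))"
```

```text
clock: 13.3
tcp_pos: [0.5857, 0.1047, 0.1092]
orientation: [-2.413, -2.007, 0.012]
contact_force: [-1.1, -0.8, 0.1]
grip_width: 0.0156
gripper_force: 25.7
clock: 13.7
tcp_pos: [0.5896, 0.1045, 0.1083]
orientation: [2.414, 2.009, 0.003]
contact_force: [0.4, 0.8, 0.4]
grip_width: 0.0153
gripper_force: 25.7
(array([-0.0001, -0.0006,  0.0053]), array([ 0.002, -0.001, -0.001]))
```

In the tool's units: 0.004 m / 0.25 = 0.016, 0.003 m / 0.25 = 0.012.

```bash
echo '[0, 0, 0.008, 0, 0, 0, 0, 0, 0.012, 0, 0, 0, 0, 0, 0.016, 0, 0, 0, 0, 0, 0.016, 0, 0, 0]' > path.dat && python3 -m pendant path.dat; echo '[0, 0, 0.004, 0, 0, 0, 0, 0, 0.006, 0, 0, 0, 0, 0, 0.006, 0, 0, 0]' > path.dat && python3 -m pendant path.dat
```

```text
clock: 14.1
tcp_pos: [0.5888, 0.1046, 0.103]
orientation: [-2.414, -2.01, 0.0]
contact_force: [-0.5, 0.1, -0.2]
grip_width: 0.0152
gripper_force: 25.7
clock: 14.4
tcp_pos: [0.589, 0.1045, 0.1024]
orientation: [-2.414, -2.01, -0.001]
contact_force: [-2.6, -0.1, 8.0]
grip_width: 0.0153
gripper_force: 26.5
```

In the tool's units: -0.001 m / 0.25 = -0.004.

```bash
echo '[0, 0, -0.004, 0, 0, 0, 0, 0, -0.004, 0, 0, 0, 0, 0, -0.004, 0, 0, 0, 0, 0, -0.004, 0, 0, 0, 0, 0, -0.004, 0, 0, 0]' > path.dat && python3 -m pendant path.dat .035; echo '[0, 0, -0.04, 0, 0, 0, 0, 0, -0.16, 0, 0, 0, 0, 0, -0.36, 0, 0, 0, 0, 0, -0.44, 0, 0, 0, 0, 0, -0.44, 0, 0, 0]' > path.dat && python3 -m pendant path.dat; python3 -c "
from h import *
p,d=grab_frame('wrist');cv2.imwrite('pics/w7.png',p[100:400,150:450])
print(go(.67,-.16,.24,-.28))"
```

```text
clock: 14.9
tcp_pos: [0.5889, 0.1045, 0.1025]
orientation: [-2.414, -2.01, 0.0]
contact_force: [0.5, 0.9, -0.6]
grip_width: 0.0348
gripper_force: 0.0
clock: 15.4
tcp_pos: [0.591, 0.1046, 0.217]
orientation: [2.413, 2.008, 0.011]
contact_force: [0.0, -0.3, -0.0]
grip_width: 0.0351
gripper_force: 0.0
(array([-0.2457,  0.1269, -0.0253]), array([ 0.003, -0.002,  0.098]))
```

View pics/w7.png

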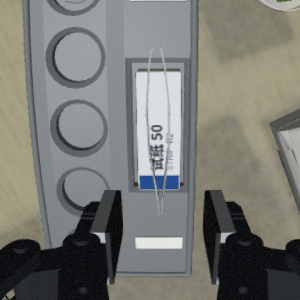

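Units first: shifts go in shares of 0.25 m and turns go in shares of pi rad. So -0.217 m / 0.25 = -0.868, -0.174 m / 0.25 = -0.696, 0.098 rad / 3.1416 = 0.0312.

```bash
echo '[-0.172, 0.088, -0.08, 0, 0, 0.0159, -0.348, 0.18, -0.1, 0, 0, 0.0312, -0.52, 0.268, -0.1, 0, 0, 0.0312, -0.696, 0.36, -0.1, 0, 0, 0.0312, -0.868, 0.448, -0.1, 0, 0, 0.0312]' > path.dat && python3 -m pendant path.dat .05; echo '[-0.1148, 0.0596, 0, 0, 0, 0, -0.1148, 0.0596, 0, 0, 0, 0, -0.1148, 0.0596, 0, 0, 0, 0]' > path.dat && python3 -m pendant path.dat;python3 - <<'E'
from h import *
print(go(.685,-.173,.097,-.28),r.get_obs()['joints'].round(2))
c=camera_info('wrist');p,d=grab_frame('wrist')
t=np.linspace(0,6.283,50)
h=cv2.cvtColor(p,cv2.COLOR_BGR2HSV);m=cv2.inRange(h,(15,150,120),(32,255,255))
n,l,s,ce=cv2.connectedComponentsWithStats(m)
for i in range(1,n):
    if s[i,4]>100:print(s[i],ce[i])
cap=np.c_[.684+.0145*np.cos(t),-.173+.0145*np.sin(t),.059+0*t];q=wproj(cap,c);print(q.min(0),q.max(0),q.mean(0))
E
```

```text
clock: 15.95
tcp_pos: [0.6594, -0.1309, 0.2362]
orientation: [-2.508, -1.889, 0.003]
contact_force: [1.7, 0.4, 0.4]
grip_width: 0.05
gripper_force: 0.0
clock: 16.25
tcp_pos: [0.6653, -0.1615, 0.2361]
orientation: [-2.51, -1.886, 0.003]
contact_force: [-0.9, 0.2, 0.9]
grip_width: 0.0501
gripper_force: 0.0
(array([-0.0056,  0.0225,  0.139 ]), array([-0.003,  0.   , -0.002])) [-0.19  0.6   0.49  1.62 -0.32  1.01  0.12]
[ 324  224   43   40 1317] [345.1040243  243.09339408]
[322.49671402 227.11520914] [363.8008483  266.46718526] [343.56726938 246.87110852]
```

```bash
python3 -c "
from h import *
print(go(.6855,-.1715,.096,-.28))"
```

```text
(array([-0.006 ,  0.0227,  0.1401]), array([-0.003, -0.001,  0.   ]))
```

In the tool's units: 0.06 m / 0.25 = 0.24, 0.03 m / 0.25 = 0.12.

```bash
echo '[-0.016, 0.0908, 0, 0, 0, 0, -0.016, 0.0908, 0.12, 0, 0, 0, -0.016, 0.0908, 0.24, 0, 0, 0, -0.016, 0.0908, 0.24, 0, 0, 0, -0.016, 0.0908, 0.24, 0, 0, 0]' > path.dat && python3 -m pendant path.dat;python3 -c "
from h import *
print(go(.6855,-.1715,.096,-.28),r.get_obs()['contact_force'])"
```

```text
clock: 16.8
tcp_pos: [0.6868, -0.1691, 0.1773]
orientation: [-2.506, -1.891, 0.001]
contact_force: [0.3, 0.7, 0.5]
grip_width: 0.0499
gripper_force: 0.0
(array([-0.0027, -0.0004,  0.0813]), array([-0.002, -0.001,  0.002])) [0.30958334 0.72260662 0.4597454 ]
```

In the tool's units: 0.081 m / 0.25 = 0.324, 0.075 m / 0.25 = 0.3.

```bash
echo '[-0.0108, -0.0016, 0.12, 0, 0, 0, -0.0108, -0.0016, 0.22, 0, 0, 0, -0.0108, -0.0016, 0.3, 0, 0, 0, -0.0108, -0.0016, 0.324, 0, 0, 0, -0.0108, -0.0016, 0.324, 0, 0, 0]' > path.dat && python3 -m pendant path.dat; echo '[0, 0, 0, 0, 0, 0, 0, 0, 0, 0, 0, 0, 0, 0, 0, 0, 0, 0, 0, 0, 0, 0, 0, 0, 0, 0, 0, 0, 0, 0]' > path.dat && python3 -m pendant path.dat 0 25;echo '[0, 0, 0, 0, 0, 0]' > path.dat && python3 -m pendant path.dat
```

```text
clock: 17.3
tcp_pos: [0.6862, -0.173, 0.0974]
orientation: [2.509, 1.89, 0.001]
contact_force: [-0.2, -0.8, 0.5]
grip_width: 0.0496
gripper_force: 0.0
clock: 17.8
tcp_pos: [0.6869, -0.1737, 0.0987]
orientation: [2.508, 1.889, 0.004]
contact_force: [-0.3, 0.4, 7.0]
grip_width: 0.0307
gripper_force: 25.1
clock: 17.9
tcp_pos: [0.6869, -0.1737, 0.0987]
orientation: [2.508, 1.889, 0.004]
contact_force: [-1.9, 0.3, 6.9]
grip_width: 0.0301
gripper_force: 25.1
```

In the tool's units: -0.12 m / 0.25 = -0.48, -0.09 m / 0.25 = -0.36.

```bash
echo '[0, 0, -0.08, 0, 0, 0, 0, 0, -0.2, 0, 0, 0, 0, 0, -0.36, 0, 0, 0, 0, 0, -0.48, 0, 0, 0, 0, 0, -0.48, 0, 0, 0]' > path.dat && python3 -m pendant path.dat; python3 -c "
from h import *
print(go(.529,.1155,.215,np.deg2rad(-10.4)),r.get_obs()['joints'].round(2),r.get_obs()['grip_width'])"
```

```text
clock: 18.4
tcp_pos: [0.6881, -0.1747, 0.2227]
orientation: [2.504, 1.885, 0.01]
contact_force: [1.2, -0.4, 0.4]
grip_width: 0.0301
gripper_force: 24.9
(array([ 0.2349, -0.2333,  0.0057]), array([ 0.009, -0.   , -0.099])) [-0.16  0.65  0.48  1.56 -0.34  1.    0.15] 0.0301068591897508
```

In the tool's units: 0.17 m / 0.25 = 0.68, -0.169 m / 0.25 = -0.676, -0.099 rad / 3.1416 = -0.0315.

```bash
echo '[0.136, -0.136, 0, 0, 0, -0.0095, 0.272, -0.268, 0, 0, 0, -0.0191, 0.408, -0.404, 0, 0, 0, -0.0315, 0.544, -0.54, 0, 0, 0, -0.0315, 0.68, -0.676, 0, 0, 0, -0.0315]' > path.dat && python3 -m pendant path.dat; echo '[0.128, -0.128, 0, 0, 0, 0, 0.24, -0.24, 0, 0, 0, 0, 0.24, -0.24, 0, 0, 0, 0, 0.24, -0.24, 0, 0, 0, 0]' > path.dat && python3 -m pendant path.dat; python3 -c "
from h import *
print(go(.529,.1155,.1075,np.deg2rad(-10.4)))"
```

```text
clock: 18.9
tcp_pos: [0.5689, 0.0381, 0.2165]
orientation: [-2.413, -2.011, -0.0]
contact_force: [-0.2, 0.5, -0.2]
grip_width: 0.0307
gripper_force: 25.1
clock: 19.3
tcp_pos: [0.5216, 0.1073, 0.2167]
orientation: [-2.411, -2.014, -0.0]
contact_force: [0.6, -0.7, -0.4]
grip_width: 0.0301
gripper_force: 25.1
(array([0.0094, 0.0058, 0.1092]), array([-0.   , -0.   ,  0.003]))
```

In the tool's units: 0.085 m / 0.25 = 0.34, 0.08 m / 0.25 = 0.32.

```bash
echo '[0.0376, 0.0232, 0.08, 0, 0, 0, 0.0376, 0.0232, 0.22, 0, 0, 0, 0.0376, 0.0232, 0.32, 0, 0, 0, 0.0376, 0.0232, 0.34, 0, 0, 0, 0.0376, 0.0232, 0.34, 0, 0, 0]' > path.dat && python3 -m pendant path.dat; echo '[0, 0, 0, 0, 0, 0]' > path.dat && python3 -m pendant path.dat; python3 -c "
from h import *
print(go(.529,.1155,.1055,np.deg2rad(-10.4)))
overlay('pics/w8.png',.5534,.1118)"
```

```text
clock: 19.8
tcp_pos: [0.5298, 0.1131, 0.1312]
orientation: [2.415, 2.009, -0.003]
contact_force: [0.5, 0.3, 0.5]
grip_width: 0.0306
gripper_force: 25.1
clock: 19.9
tcp_pos: [0.5306, 0.1139, 0.1327]
orientation: [2.414, 2.009, 0.002]
contact_force: [-0.4, 0.2, 0.2]
grip_width: 0.0302
gripper_force: 25.1
(array([ 0.0013, -0.0019,  0.0272]), array([ 0.002, -0.001, -0.001]))
```

View pics/w8.png

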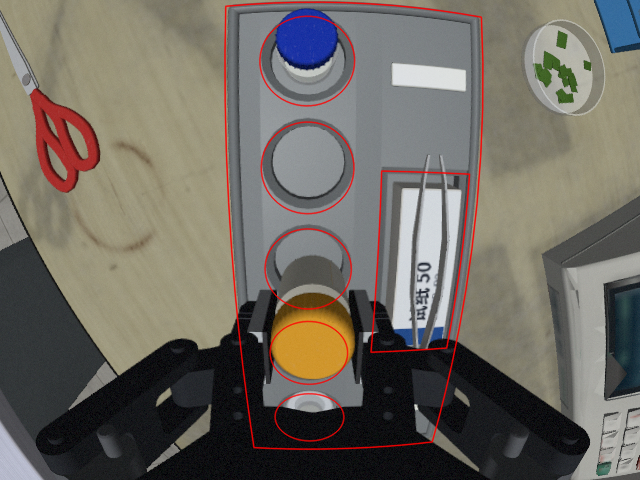

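In the tool's units: 0.027 m / 0.25 = 0.108, 0.022 m / 0.25 = 0.088.

```bash
python3 -c "
from h import *
print(go(.5294,.1160,.1055,np.deg2rad(-10.4)))"; echo '[0.0072, -0.006, 0.02, 0, 0, 0, 0.0072, -0.006, 0.04, 0, 0, 0, 0.0072, -0.006, 0.064, 0, 0, 0, 0.0072, -0.006, 0.088, 0, 0, 0, 0.0072, -0.006, 0.108, 0, 0, 0]' > path.dat && python3 -m pendant path.dat;echo '[0, 0, 0.004, 0, 0, 0, 0, 0, 0.008, 0, 0, 0, 0, 0, 0.008, 0, 0, 0]' > path.dat && python3 -m pendant path.dat
```

```text
(array([ 0.0015, -0.0016,  0.0275]), array([ 0.002, -0.001, -0.001]))
clock: 20.45
tcp_pos: [0.5281, 0.1167, 0.1042]
orientation: [-2.413, -2.011, 0.001]
contact_force: [-7.7, -0.1, 33.2]
grip_width: 0.0304
gripper_force: 28.4
clock: 20.75
tcp_pos: [0.5282, 0.1167, 0.104]
orientation: [-2.412, -2.01, 0.0]
contact_force: [-7.3, 0.5, 21.7]
grip_width: 0.0307
gripper_force: 27.6
```

In the tool's units: -0.002 m / 0.25 = -0.008.

```bash
echo '[0, 0, -0.008, 0, 0, 0, 0, 0, -0.008, 0, 0, 0, 0, 0, -0.008, 0, 0, 0, 0, 0, -0.008, 0, 0, 0, 0, 0, -0.008, 0, 0, 0]' > path.dat && python3 -m pendant path.dat .05; echo '[0, 0, -0.08, 0, 0, 0, 0, 0, -0.24, 0, 0, 0, 0, 0, -0.4, 0, 0, 0, 0, 0, -0.48, 0, 0, 0, 0, 0, -0.48, 0, 0, 0]' > path.dat && python3 -m pendant path.dat; echo '[0, 0, 0, 0, 0, 0]' > path.dat && python3 -m pendant path.dat; python3 -c "
from h import *
print(go(.448,-.113,.225,np.deg2rad(-10.4)))
"
```

```text
clock: 21.25
tcp_pos: [0.5282, 0.1167, 0.1044]
orientation: [-2.413, -2.012, 0.001]
contact_force: [-0.3, -0.2, -0.6]
grip_width: 0.0498
gripper_force: 0.0
clock: 21.75
tcp_pos: [0.53, 0.117, 0.2276]
orientation: [2.412, 2.01, 0.009]
contact_force: [1.1, -0.1, 0.2]
grip_width: 0.05
gripper_force: 0.0
clock: 21.85
tcp_pos: [0.5282, 0.1169, 0.2245]
orientation: [-2.413, -2.012, -0.001]
contact_force: [-0.7, 0.3, 0.3]
grip_width: 0.05
gripper_force: 0.0
(array([-0.2405, -0.0375, -0.0006]), array([ 0.   , -0.   ,  0.001]))
```

In the tool's units: -0.2405 m / 0.25 = -0.962, -0.096 m / 0.25 = -0.384.

```bash
echo '[-0.192, -0.032, 0, 0, 0, 0, -0.384, -0.06, 0, 0, 0, 0, -0.576, -0.088, 0, 0, 0, 0, -0.768, -0.12, 0, 0, 0, 0, -0.962, -0.15, 0, 0, 0, 0]' > path.dat && python3 -m pendant path.dat; echo '[0, 0, 0, 0, 0, 0, 0, 0, 0, 0, 0, 0]' > path.dat && python3 -m pendant path.dat
python3 - <<'E'
from h import *
print(go(.4478,-.113,.104,np.deg2rad(-10.4)),r.get_obs()['joints'].round(2))
c=camera_info('wrist');p,d=grab_frame('wrist');cv2.imwrite('pics/w9.png',p)
for z,R in((.056,.014),(.0,.014),(.09,.006)):
    t=np.linspace(0,6.283,40);q=wproj(np.c_[.4478+R*np.cos(t),-.113+R*np.sin(t),z+0*t],c);print(q.min(0).round(),q.max(0).round())
E
```

```text
clock: 22.35
tcp_pos: [0.4464, -0.1145, 0.2234]
orientation: [-2.411, -2.011, 0.003]
contact_force: [0.6, -1.3, 0.2]
grip_width: 0.0501
gripper_force: 0.0
clock: 22.55
tcp_pos: [0.447, -0.114, 0.2236]
orientation: [-2.415, -2.007, 0.003]
contact_force: [-0.2, 1.1, -0.2]
grip_width: 0.05
gripper_force: 0.0
(array([0.0012, 0.0008, 0.1196]), array([-0.002,  0.   , -0.003])) [-0.37  0.26  0.57  2.16 -0.2   0.78  0.14]
[293. 221.] [335. 261.]
[296. 204.] [331. 237.]
[303. 250.] [324. 269.]
```

View pics/w9.png

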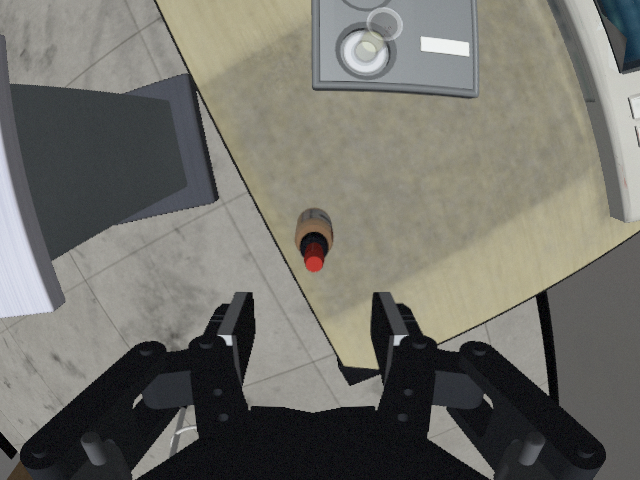

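In the tool's units: 0.1196 m / 0.25 = 0.4784, 0.112 m / 0.25 = 0.448.

```bash
echo '[0.0048, 0.0032, 0.12, 0, 0, 0, 0.0048, 0.0032, 0.24, 0, 0, 0, 0.0048, 0.0032, 0.36, 0, 0, 0, 0.0048, 0.0032, 0.448, 0, 0, 0, 0.0048, 0.0032, 0.4784, 0, 0, 0]' > path.dat && python3 -m pendant path.dat; echo '[0, 0, 0, 0, 0, 0, 0, 0, 0, 0, 0, 0, 0, 0, 0, 0, 0, 0, 0, 0, 0, 0, 0, 0, 0, 0, 0, 0, 0, 0]' > path.dat && python3 -m pendant path.dat 0 25;echo '[0, 0, 0, 0, 0, 0, 0, 0, 0, 0, 0, 0]' > path.dat && python3 -m pendant path.dat; python3 -c "
from h import *
print(tray([[-.025,.054,0],[-.025,-.054,0]],.554,.113))"
```

```text
clock: 23.1
tcp_pos: [0.4483, -0.1101, 0.1025]
orientation: [-2.407, -2.013, 0.005]
contact_force: [-0.7, -0.1, 0.4]
grip_width: 0.0498
gripper_force: 0.0
clock: 23.6
tcp_pos: [0.4495, -0.112, 0.1056]
orientation: [2.412, 2.011, 0.002]
contact_force: [0.3, -0.1, -0.9]
grip_width: 0.0267
gripper_force: 25.5
clock: 23.8
tcp_pos: [0.4492, -0.1121, 0.1052]
orientation: [2.413, 2.011, 0.0]
contact_force: [0.2, 0.1, -0.2]
grip_width: 0.0266
gripper_force: 25.5
[[0.53915875 0.17062584 0.        ]
 [0.51966268 0.06440012 0.        ]]
```

In the tool's units: -0.125 m / 0.25 = -0.5, -0.1 m / 0.25 = -0.4.

```bash
echo '[0, 0, -0.08, 0, 0, 0, 0, 0, -0.24, 0, 0, 0, 0, 0, -0.4, 0, 0, 0, 0, 0, -0.5, 0, 0, 0, 0, 0, -0.5, 0, 0, 0]' > path.dat && python3 -m pendant path.dat; echo '[0, 0, 0, 0, 0, 0]' > path.dat && python3 -m pendant path.dat; python3 -c "
from h import *
print(go(.539,.171,.225,np.deg2rad(-10.4)),r.get_obs()['grip_width'])"
```

```text
clock: 24.3
tcp_pos: [0.4509, -0.1125, 0.2331]
orientation: [2.41, 2.009, 0.009]
contact_force: [0.2, -0.3, -1.2]
grip_width: 0.0265
gripper_force: 25.5
clock: 24.4
tcp_pos: [0.4491, -0.1118, 0.2301]
orientation: [2.413, 2.012, 0.002]
contact_force: [-0.0, 0.3, 0.2]
grip_width: 0.0268
gripper_force: 25.5
(array([0.2944, 0.0376, 0.0054]), array([ 0.001, -0.001,  0.001])) 0.02678179597066575
```

In the tool's units: 0.245 m / 0.25 = 0.98, 0.196 m / 0.25 = 0.784.

```bash
echo '[0.196, 0.024, 0, 0, 0, 0, 0.392, 0.05, 0, 0, 0, 0, 0.588, 0.076, 0, 0, 0, 0, 0.784, 0.1, 0, 0, 0, 0, 0.98, 0.124, 0, 0, 0, 0]' > path.dat && python3 -m pendant path.dat; echo '[0.12, 0.016, 0, 0, 0, 0, 0.1976, 0.0264, 0, 0, 0, 0, 0.1976, 0.0264, 0, 0, 0, 0, 0.1976, 0.0264, 0, 0, 0, 0, 0.1976, 0.0264, 0, 0, 0, 0]' > path.dat && python3 -m pendant path.dat; python3 -c "
from h import *
print(go(.539,.171,.135,np.deg2rad(-10.4)))"
```

```text
clock: 24.9
tcp_pos: [0.5231, 0.125, 0.2281]
orientation: [-2.413, -2.011, 0.005]
contact_force: [0.6, -1.0, 0.1]
grip_width: 0.0272
gripper_force: 25.5
clock: 25.4
tcp_pos: [0.5387, 0.1682, 0.2296]
orientation: [2.416, 2.008, -0.003]
contact_force: [0.1, 0.3, 0.0]
grip_width: 0.0265
gripper_force: 25.5
(array([ 0.0029, -0.0002,  0.0946]), array([-0.001,  0.001, -0.003]))
```

In the tool's units: 0.095 m / 0.25 = 0.38, 0.085 m / 0.25 = 0.34.

```bash
echo '[0.0116, -0.0008, 0.12, 0, 0, 0, 0.0116, -0.0008, 0.24, 0, 0, 0, 0.0116, -0.0008, 0.34, 0, 0, 0, 0.0116, -0.0008, 0.38, 0, 0, 0, 0.0116, -0.0008, 0.38, 0, 0, 0]' > path.dat && python3 -m pendant path.dat; echo '[0, 0, 0, 0, 0, 0, 0, 0, 0, 0, 0, 0]' > path.dat && python3 -m pendant path.dat; python3 -c "
from h import *
print(go(.539,.171,.1118,np.deg2rad(-10.4)))"
```

```text
clock: 25.9
tcp_pos: [0.5388, 0.172, 0.1342]
orientation: [-2.415, -2.009, 0.004]
contact_force: [0.4, 0.1, -0.2]
grip_width: 0.0268
gripper_force: 25.5
clock: 26.1
tcp_pos: [0.5404, 0.1735, 0.1365]
orientation: [2.413, 2.01, 0.004]
contact_force: [0.6, 0.8, 0.0]
grip_width: 0.0265
gripper_force: 25.5
(array([-0.0028, -0.0009,  0.0247]), array([ 0.002, -0.001, -0.   ]))
```

In the tool's units: 0.024 m / 0.25 = 0.096, 0.02 m / 0.25 = 0.08.

```bash
echo '[-0.01, -0.0036, 0.02, 0, 0, 0, -0.01, -0.0036, 0.04, 0, 0, 0, -0.01, -0.0036, 0.06, 0, 0, 0, -0.01, -0.0036, 0.08, 0, 0, 0, -0.01, -0.0036, 0.096, 0, 0, 0]' > path.dat && python3 -m pendant path.dat;echo '[0, 0, 0.002, 0, 0, 0, 0, 0, 0.004, 0, 0, 0, 0, 0, 0.006, 0, 0, 0]' > path.dat && python3 -m pendant path.dat
```

```text
clock: 26.6
tcp_pos: [0.5379, 0.1714, 0.1106]
orientation: [-2.413, -2.011, 0.001]
contact_force: [-10.5, 1.2, 31.5]
grip_width: 0.0267
gripper_force: 28.4
clock: 26.9
tcp_pos: [0.5376, 0.1716, 0.1105]
orientation: [-2.411, -2.01, 0.001]
contact_force: [-8.5, -0.4, 21.2]
grip_width: 0.0268
gripper_force: 26.8
```

In the tool's units: -0.002 m / 0.25 = -0.008.

```bash
echo '[0, 0, -0.008, 0, 0, 0, 0, 0, -0.008, 0, 0, 0, 0, 0, -0.008, 0, 0, 0, 0, 0, -0.008, 0, 0, 0, 0, 0, -0.008, 0, 0, 0]' > path.dat && python3 -m pendant path.dat .05; echo '[0, 0, -0.08, 0, 0, 0, 0, 0, -0.24, 0, 0, 0, 0, 0, -0.4, 0, 0, 0, 0, 0, -0.48, 0, 0, 0, 0, 0, -0.48, 0, 0, 0]' > path.dat && python3 -m pendant path.dat; echo '[0, 0, 0, 0, 0, 0]' > path.dat && python3 -m pendant path.dat; python3 -c "
from h import *
print(go(.4332,.3843,.225,np.deg2rad(-10.4)),r.get_obs()['joints'].round(2))
"
```

```text
clock: 27.4
tcp_pos: [0.5381, 0.1713, 0.1113]
orientation: [2.413, 2.012, -0.0]
contact_force: [0.0, -0.6, -0.2]
grip_width: 0.0497
gripper_force: 0.0
clock: 27.9
tcp_pos: [0.5398, 0.1717, 0.2347]
orientation: [2.412, 2.01, 0.009]
contact_force: [-0.0, -0.1, -0.7]
grip_width: 0.0497
gripper_force: 0.0
clock: 28.0
tcp_pos: [0.538, 0.1714, 0.2314]
orientation: [-2.413, -2.012, -0.001]
contact_force: [0.1, -0.2, 0.3]
grip_width: 0.0502
gripper_force: 0.0
(array([ 0.1905, -0.1413,  0.0065]), array([ 0.   , -0.   ,  0.001])) [-0.8   0.41  0.49  1.92 -0.25  0.87 -0.37]
```

In the tool's units: 0.1905 m / 0.25 = 0.762, 0.152 m / 0.25 = 0.608.

```bash
echo '[0.152, -0.112, 0, 0, 0, 0, 0.304, -0.224, 0, 0, 0, 0, 0.456, -0.34, 0, 0, 0, 0, 0.608, -0.452, 0, 0, 0, 0, 0.762, -0.5652, 0, 0, 0, 0]' > path.dat && python3 -m pendant path.dat; echo '[0, 0, 0, 0, 0, 0, 0, 0, 0, 0, 0, 0]' > path.dat && python3 -m pendant path.dat
python3 - <<'E'
from h import *
print(go(.4332,.3843,.104,np.deg2rad(-10.4)),r.get_obs()['joints'].round(2))
c=camera_info('wrist');p,d=grab_frame('wrist')
for z,R in((.056,.014),(.0,.014),(.096,.006)):
    t=np.linspace(0,6.283,60);q=wproj(np.c_[.4332+R*np.cos(t),.3843+R*np.sin(t),z+0*t],c)
    cv2.polylines(p,[np.round(q*16).astype(np.int32)],True,(0,255,0),1,cv2.LINE_AA,4)
cv2.imwrite('pics/w10.png',cv2.resize(p[150:330,220:420],None,fx=3,fy=3))
E
```

```text
clock: 28.5
tcp_pos: [0.4317, 0.3851, 0.2298]
orientation: [2.413, 2.011, -0.004]
contact_force: [-0.0, 0.5, -0.7]
grip_width: 0.05
gripper_force: 0.0
clock: 28.7
tcp_pos: [0.4319, 0.3849, 0.2297]
orientation: [2.409, 2.015, -0.005]
contact_force: [0.6, -0.9, -0.6]
grip_width: 0.05
gripper_force: 0.0
(array([-1.000e-04,  1.600e-03,  1.257e-01]), array([-0.001,  0.003,  0.004])) [-1.17  0.43  0.44  1.88 -0.23  0.88 -0.8 ]
```

View pics/w10.png

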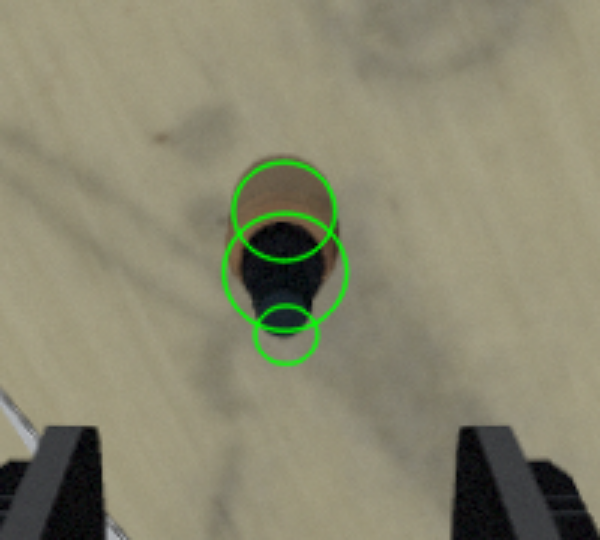

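In the tool's units: 0.1257 m / 0.25 = 0.5028, 0.115 m / 0.25 = 0.46.

```bash
echo '[0.0088, 0.0052, 0.12, 0, 0, 0, 0.0088, 0.0052, 0.24, 0, 0, 0, 0.0088, 0.0052, 0.36, 0, 0, 0, 0.0088, 0.0052, 0.46, 0, 0, 0, 0.0088, 0.0052, 0.5028, 0, 0, 0]' > path.dat && python3 -m pendant path.dat; echo '[0, 0, 0, 0, 0, 0, 0, 0, 0, 0, 0, 0, 0, 0, 0, 0, 0, 0, 0, 0, 0, 0, 0, 0, 0, 0, 0, 0, 0, 0]' > path.dat && python3 -m pendant path.dat 0 25;echo '[0, 0, 0, 0, 0, 0, 0, 0, 0, 0, 0, 0]' > path.dat && python3 -m pendant path.dat; echo '[0, 0, -0.08, 0, 0, 0, 0, 0, -0.24, 0, 0, 0, 0, 0, -0.4, 0, 0, 0, 0, 0, -0.5, 0, 0, 0, 0, 0, -0.5, 0, 0, 0]' > path.dat && python3 -m pendant path.dat; echo '[0, 0, 0, 0, 0, 0]' > path.dat && python3 -m pendant path.dat; python3 -c "
from h import *
print(go(.5197,.0645,.225,np.deg2rad(-10.4)),r.get_obs()['grip_width'])
p,d=grab_frame('wrist');cv2.imwrite('pics/w11.png',p)"
```

```text
clock: 29.25
tcp_pos: [0.435, 0.383, 0.1032]
orientation: [2.415, 2.007, -0.007]
contact_force: [0.6, -0.0, 0.4]
grip_width: 0.05
gripper_force: 0.0
clock: 29.75
tcp_pos: [0.4354, 0.3864, 0.1067]
orientation: [-2.413, -2.011, -0.002]
contact_force: [-0.0, 0.1, -0.2]
grip_width: 0.0268
gripper_force: 24.7
clock: 29.95
tcp_pos: [0.4351, 0.3862, 0.1061]
orientation: [-2.413, -2.012, -0.0]
contact_force: [-0.0, -0.6, -0.5]
grip_width: 0.027
gripper_force: 24.7
clock: 30.45
tcp_pos: [0.4368, 0.3873, 0.2348]
orientation: [-2.412, -2.01, -0.011]
contact_force: [1.0, -0.3, -0.4]
grip_width: 0.0271
gripper_force: 24.7
clock: 30.55
tcp_pos: [0.435, 0.3862, 0.231]
orientation: [-2.413, -2.012, -0.001]
contact_force: [-0.9, 0.0, -0.8]
grip_width: 0.0269
gripper_force: 24.7
(array([-0.3012,  0.1412,  0.0058]), array([ 0.   , -0.001,  0.001])) 0.026856180451200817
```

View pics/w11.png

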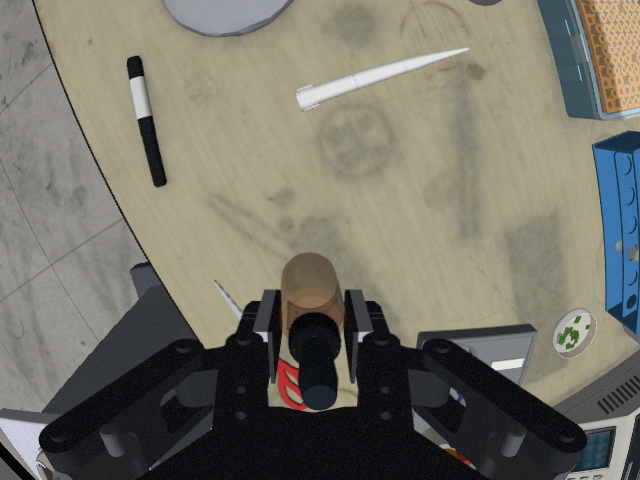

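In the tool's units: -0.225 m / 0.25 = -0.9, -0.18 m / 0.25 = -0.72.

```bash
echo '[-0.18, 0.084, 0, 0, 0, 0, -0.36, 0.168, 0, 0, 0, 0, -0.54, 0.252, 0, 0, 0, 0, -0.72, 0.336, 0, 0, 0, 0, -0.9, 0.42, 0, 0, 0, 0]' > path.dat && python3 -m pendant path.dat; echo '[-0.16, 0.08, 0, 0, 0, 0, -0.3048, 0.1448, 0, 0, 0, 0, -0.3048, 0.1448, 0, 0, 0, 0, -0.3048, 0.1448, 0, 0, 0, 0, -0.3048, 0.1448, 0, 0, 0, 0]' > path.dat && python3 -m pendant path.dat; python3 -c "
from h import *
print(go(.5197,.0645,.137,np.deg2rad(-10.4)))"
```

```text
clock: 31.1
tcp_pos: [0.4972, 0.1437, 0.2294]
orientation: [-2.412, -2.012, 0.004]
contact_force: [1.0, 0.4, 0.3]
grip_width: 0.027
gripper_force: 24.7
clock: 31.6
tcp_pos: [0.5191, 0.0656, 0.2299]
orientation: [-2.411, -2.013, 0.002]
contact_force: [-0.6, 0.7, -0.4]
grip_width: 0.0265
gripper_force: 24.7
(array([-0.001 ,  0.001 ,  0.0929]), array([-0.002,  0.   ,  0.002]))
```

In the tool's units: 0.093 m / 0.25 = 0.372, 0.085 m / 0.25 = 0.34.

```bash
echo '[-0.004, 0.004, 0.12, 0, 0, 0, -0.004, 0.004, 0.24, 0, 0, 0, -0.004, 0.004, 0.34, 0, 0, 0, -0.004, 0.004, 0.372, 0, 0, 0, -0.004, 0.004, 0.372, 0, 0, 0]' > path.dat && python3 -m pendant path.dat; echo '[0, 0, 0, 0, 0, 0, 0, 0, 0, 0, 0, 0]' > path.dat && python3 -m pendant path.dat; python3 -c "
from h import *
print(go(.5197,.0645,.1128,np.deg2rad(-10.4)))"
```

```text
clock: 32.1
tcp_pos: [0.5197, 0.0643, 0.1368]
orientation: [-2.41, -2.013, 0.004]
contact_force: [-0.5, -0.4, 0.1]
grip_width: 0.0266
gripper_force: 24.8
clock: 32.3
tcp_pos: [0.5214, 0.0636, 0.139]
orientation: [2.412, 2.012, 0.003]
contact_force: [0.3, -0.2, 0.1]
grip_width: 0.0268
gripper_force: 24.8
(array([ 0.0005, -0.0018,  0.0262]), array([ 0.002, -0.001,  0.001]))
```

In the tool's units: 0.0255 m / 0.25 = 0.102, 0.021 m / 0.25 = 0.084.

```bash
echo '[0.002, -0.006, 0.02, 0, 0, 0, 0.002, -0.006, 0.04, 0, 0, 0, 0.002, -0.006, 0.064, 0, 0, 0, 0.002, -0.006, 0.084, 0, 0, 0, 0.002, -0.006, 0.102, 0, 0, 0]' > path.dat && python3 -m pendant path.dat;echo '[0, 0, 0.002, 0, 0, 0, 0, 0, 0.004, 0, 0, 0, 0, 0, 0.006, 0, 0, 0]' > path.dat && python3 -m pendant path.dat
```

```text
clock: 32.8
tcp_pos: [0.5191, 0.0639, 0.1117]
orientation: [-2.413, -2.011, 0.001]
contact_force: [-0.5, 0.6, 0.9]
grip_width: 0.0273
gripper_force: 24.9
clock: 33.1
tcp_pos: [0.5188, 0.0639, 0.1112]
orientation: [-2.412, -2.01, 0.001]
contact_force: [-6.3, -0.2, 14.2]
grip_width: 0.027
gripper_force: 25.2
```

Floor contact at the expected height. Release, withdraw and check.

In the tool's units: -0.001 m / 0.25 = -0.004.

```bash
echo '[0, 0, -0.004, 0, 0, 0, 0, 0, -0.004, 0, 0, 0, 0, 0, -0.004, 0, 0, 0, 0, 0, -0.004, 0, 0, 0, 0, 0, -0.004, 0, 0, 0]' > path.dat && python3 -m pendant path.dat .05; echo '[0, 0, -0.08, 0, 0, 0, 0, 0, -0.24, 0, 0, 0, 0, 0, -0.4, 0, 0, 0, 0, 0, -0.56, 0, 0, 0, 0, 0, -0.6, 0, 0, 0]' > path.dat && python3 -m pendant path.dat; echo '[-0.12, -0.12, 0, 0, 0, 0, -0.24, -0.24, 0, 0, 0, 0, -0.36, -0.24, 0, 0, 0, 0, -0.52, -0.24, 0, 0, 0, 0, -0.68, -0.24, 0, 0, 0, 0]' > path.dat && python3 -m pendant path.dat;echo '[0, 0, 0, 0, 0, 0, 0, 0, 0, 0, 0, 0, 0, 0, 0, 0, 0, 0]' > path.dat && python3 -m pendant path.dat
python3 - <<'E'
from h import *
p,d=grab_frame("top");W=cloud("top",d)
s,_=grab_frame("scene");cv2.imwrite('pics/end.png',np.hstack([cv2.resize(p[190:310,230:400],(400,282)),cv2.resize(s[180:340,220:440],(388,282))]))
q=W[190:310,230:400].reshape(-1,3)
R=np.linalg.inv([[np.cos(-.1815),-np.sin(-.1815)],[np.sin(-.1815),np.cos(-.1815)]])
L=(q[:,:2]-[.5531,.1118])@R.T
for n,y,lo in(("red",.054,.08),("yel",0,.05),("blk",-.054,.08),("vial",.108,.045),("cyl",-.108,.06)):
    m=(np.hypot(L[:,0]+.025,L[:,1]-y)<.022)&(q[:,2]>lo)&(q[:,2]<.13);print(n,m.sum(),L[m].mean(0).round(4),q[m,2].max().round(3))
E
```

```text
clock: 33.6
tcp_pos: [0.5192, 0.064, 0.1117]
orientation: [2.413, 2.012, -0.0]
contact_force: [-0.8, 0.3, 0.4]
grip_width: 0.0499
gripper_force: 0.0
clock: 34.1
tcp_pos: [0.5211, 0.0639, 0.2659]
orientation: [2.412, 2.009, 0.01]
contact_force: [-0.2, -0.4, 0.3]
grip_width: 0.0503
gripper_force: 0.0
clock: 34.6
tcp_pos: [0.4288, -0.0932, 0.2615]
orientation: [-2.411, -2.013, -0.0]
contact_force: [0.8, -0.3, -0.0]
grip_width: 0.05
gripper_force: 0.0
clock: 34.9
tcp_pos: [0.4297, -0.0915, 0.2615]
orientation: [-2.412, -2.013, 0.0]
contact_force: [-0.2, 0.2, -0.7]
grip_width: 0.0499
gripper_force: 0.0
red 27 [-0.0278  0.0491] 0.105
yel 152 [-0.0267 -0.0007] 0.073
blk 27 [-0.0281 -0.0531] 0.107
vial 99 [-0.0259  0.1075] 0.07
cyl 42 [-0.0248 -0.109 ] 0.097
```

View pics/end.png

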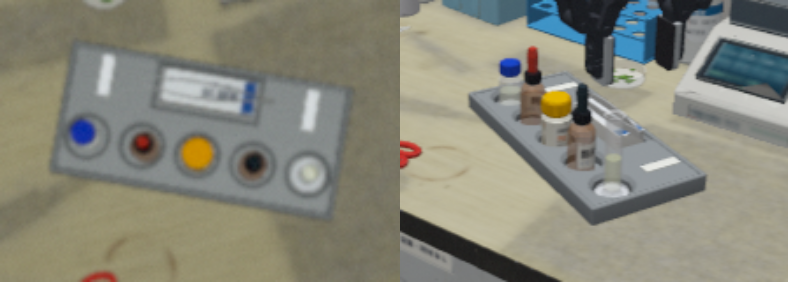

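The picture shows red, yellow and black upright in their wells, in order from vial to cylinder. The carton is in the pocket with the tweezers on top of it.

```bash
python3 -c "
from bench import r
print(r.hand_in())"
```

```text
the job is handed in; nothing more can be done
None
```

The tray is set up as specified and the job was handed in at about 35 s of the 128 s allowed. The last camera check showed everything in place, but the hand-in returned no verdict.

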